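# Clear the pockets and seat the gravestone cast

## Robot

A 6-joint arm with a two-finger parallel gripper is mounted at the origin on the work surface. World frame = base frame: x ahead of the robot, y to its left, z up, the work surface at z = 0. Lengths are in m, angles in degrees, forces in N, time in s.
With the tool pointing down it reaches from about 0.35 to 0.875 m from the base axis. Payload 4.2 kg.
Tool frame: the origin (TCP) lies midway between the tips of the shut fingers; the grasp point (between the pads) lies 19 mm behind it; y points along the fingers, z is the direction in which the jaws open and shut, and the axes are right-handed (so a half turn about y gives the same grasp; the last joint's range is limited). The gripper opens to 87 mm and grips with 3 to 60 N. Pads are 19 mm wide; open, the fingers measure 117 mm over their backs; the gripper's body (75 mm by 190 mm) begins 51 mm behind the grasp point.
Start: joints at [87.754, 22.042, 0.453, 0, -68.411, -14.817], TCP at [0.183, 0.597, 0.223] pointing down, gripper open.
Joint ranges: [-179.83, 179.83], [-69.29, 118.12], [-61.27, 80.66], [-181.25, 117.63], [-171.15, -9.14], [-177.46, 177.46]. Speed limits (degrees/s): [159.86, 159.86, 180, 180, 180, 180].

## Interface

Orientations are given as [roll, pitch, yaw] about the fixed x, y, z axes, in that order (R = Rz(yaw) Ry(pitch) Rx(roll)).
In Python, from workcell import env gives the robot as it stands. The module is installed in compiled form; this text tells all that it offers. Calls block until the motion is done:
- env.goto(position, orientation): joint-space move of the TCP to a pose.
- env.move_straight(position, rotation=None, rate=0.15, force_limit=None): straight line of the TCP; rotation=None keeps the orientation; rate is the mean speed in m/s. With force_limit (N) it stops when the force on the tool has changed by that much, and returns True; else False.
- env.set_joints(angles): joint-space move.
- env.gripper_to(opening, grasp_force=None): opening from 0.0 (shut) to 1.0 (fully open); grasp_force is the grip in N (None keeps the last); returns when the fingers have stopped.
- env.dwell(seconds).
- env.inverse_kinematics(position, orientation): joint angles nearest the present ones, or None.
- env.read_state(): the state.
- env.grab_frame(name): name is "scene" or "side" or "wrist"; returns a dict with "image" (480x640x3 uint8, blue, green, red), "fx", "fy", "cx", "cy" (pixels), "position" and "orientation" of the camera in the world. Camera axes: x right, y up, looking along -z (the intrinsics and any distortion apply to the point x, -y, -z); pixel columns grow to the right and rows downward; lengths in m; the calibration is good to about 2 mm. A picture is of the moment at which its call begins. There is no depth.
A pose or a line that the arm cannot do raises env.Unreachable and nothing moves.
- env.close_job(): hands the job in, once; it reports no verdict.
Trained networks look in a picture, given as the dict that the camera call returned (one of the last four; its "shot" number tells which), for a name from the list of things; names that differ only in an ending like _2 or _b are one class to them, and where a whole thing is asked for, a point or a joint stands for the part that bears it (a point fixed in the world has none). Each returns a list of dicts, best first, with "score" (0 to 1); they miss things now and then, are a little off and sometimes report something else, mostly with a low value. They report only what shows in the picture. A call takes as long as a camera call. They do not tell look-alikes from the thing itself.
- env.search_frame(picture, thing): "xyz" ([x, y, z] in m, in world coordinates, good to about 4 mm: the middle of the surface that is visible of it).
- env.trace(picture, thing): "mask" (480x640 bool, what is visible of it).
The state is a dict: "clock": time; "joint_positions": joint angles; "qvel": joint speeds; "joint_torque": joint torques, N m; "position": TCP position; "tool_rot": TCP orientation; "force": force on the tool from outside, world axes, zero at the start; "wrist_torque": the same for the moment, N m; "opening": opening from 0.0 (shut) to 1.0 (fully open).
Only numpy, scipy, OpenCV 4.12 (cv2) and the standard library are available. Lean on these libraries where they do the work, as an engineer would, in place of code of your own. Each camera call takes 0.05 s, during which the arm holds its last target.

## Task

Before the plaster cast of the little gravestone goes onto its stone base, feel down into the left pocket and then the right pocket of the base with your fingertips until you touch bottom or whatever is in there; an old iron packing piece was left in one of them. Take that piece out and lay it in the grey tray, then lift the cast and set it down with its two tenons fully home in the two pockets, carved face to the robot's side, without dropping it. Leave everything else on the table where it is.

Things in the scene. Friction and masses are not known exactly. Their poses are not given: they have to be found in the camera images.
- base: Fixed limestone block, 84 (x) x 228 (y) x 56 mm high (z); origin: centre of its underside, on the table. Two equal pockets in its top, each 38 (x) x 84 (y) x 40 mm deep (floor 16 mm above the table), centred at y = +55 and -55, x = 0. One, either, holds the old packing piece (see the two mouths; its pose is not reported); the other is empty.
- left_mouth (a point): Centre of the mouth of the left pocket (robot's left, base +y), level with the rim, 56 mm above the table; axes as the base's. The packing piece: plain dark iron block 28 (base x) x 16 (base y) x 22 mm high, about 75 g, its top 18 mm below the rim.
- right_mouth (a point): The same for the right pocket (base -y). The packing piece stands loose on the floor within 4 mm of its pocket's middle, turned under 0.1 rad; at each of its ends along base y there is about 30 mm of free pocket for a finger, so enter with the gripper only part open.
- stele: Loose plaster cast, about 0.65 kg, standing on two tenons. Panel 40 mm thick (x), 200 wide (y), 36 to 106 mm above the feet; on top a round finial (radius 40, same thickness) up to 134. Tenons 35 (x) x 81 (y) x 36 mm high at y = +55 and -55. Origin: centre of the feet's underside. Carved face: -x. Seated, its origin is 20 mm above the base's.
- stele_grip (a point): Middle of the cast's upper part, on its centre plane, 100 mm above its feet: pinch its 40 mm thickness here (along the cast's x) from above; the finial's top is 34 mm higher.
- stele_front (a point): Middle of the carved face of the cast (20 mm towards its -x, 70 mm above its feet).
- tray: Fixed shallow open tray of grey plastic, empty, 130 x 130 mm, 30 mm high, walls 4 mm; origin at the centre of its underside.
- jar: Amber glass jar, radius 27, height 95 mm; origin at the centre of its underside. Bystander.
- bottle: White bottle, radius 26, height 130 mm; origin at the centre of its underside. Bystander.
- fragment: Marble chip, about 55 x 45 x 48 mm high; origin at the centre of its underside. Bystander.
- brush: Brush lying along its own x, about 200 mm long, 25 mm high or less; origin on the table near its middle. Bystander.
- clamp: Small steel bar with two jaws lying flat, 110 mm (y) x 60 mm (x), 12 mm high; origin at the middle of the bar's underside. Bystander.
- beaker: White plastic cup, rim radius 34, height 75 mm; origin at the centre of its underside. Bystander.
- drum_fragment: Round marble drum, radius 30, height 42 mm; origin at the centre of its underside. Bystander.
Mind the look-alikes: they are no part of the job. Of the things shaped like the base, the concrete one is meant.

How it is judged (in metres and radians):
On the way, in this order (a step that is already met when the one before it is completed fails the run):
1. fingertips inside the left pocket, touching its bottom or what lies in it (over 1 N) (z of the grasp point in the frame of left_mouth below 0.012 m and x of the grasp point in the frame of left_mouth between -0.019 and 0.019 m and y of the grasp point in the frame of left_mouth between -0.042 and 0.042 m and contact force between the fingers and anything else above 1 N), for 0.02 s.
2. then the same in the right pocket (z of the grasp point in the frame of right_mouth below 0.012 m and x of the grasp point in the frame of right_mouth between -0.019 and 0.019 m and y of the grasp point in the frame of right_mouth between -0.042 and 0.042 m and contact force between the fingers and anything else above 1 N), for 0.02 s.
3. the packing piece lies in the tray, fingers off the tray (contact force between tray and anything else above 0.25 N and contact force between tray and the fingers below 0.05 N), for 0.2 s.
At the end, for the whole second after the job is handed in: The cast stands in the base: origin 15 to 23.5 mm above the base's origin (20 is fully home), within 5 mm of its middle, within 0.06 rad of its direction and 0.04 rad of upright, carved face on the base's -x side, at rest; the packing piece lies in the tray (all of step 3 and z of stele in the frame of base between 0.015 and 0.0235 m and horizontal distance between stele and base below 0.005 m and angle between the y axis of stele and the y axis of base, either way round below 0.06 rad and angle between stele's own z axis and vertical below 0.04 rad and x of stele_front in the frame of base below 0 m and linear speed of stele below 0.02 m/s); the robot touches nothing.
It fails at once if the cast is tipped over (more than 0.5 rad) (angle between stele's own z axis and vertical above 0.5 rad).
It fails at once if the cast is dropped (falls faster than 0.4 m/s, not held) (linear speed of stele above 0.4 m/s and contact force between stele and the fingers below 0.3 N).
It fails at once if a bystander is shifted more than 25 mm or tipped (distance of any of jar, bottle, fragment, brush, clamp, beaker, drum_fragment from where it was at the start of the episode above 0.025 m or angle between any of jar, bottle, fragment, clamp, beaker, drum_fragment's own z axis and vertical above 0.4 rad).
It also fails if it takes over 66 s, if anything falls off the work surface, if the arm or the gripper's body presses on something with over 40 N, if the wrist force passes 120 N, or if a joint passes its speed limit or range.

## Working session

There is one attempt and no reset: what is moved stays moved. The work goes in short steps, each a Python script; the robot and the scene stay as the last script left them, time stands still between calls to the robot, and variables do not carry over. Pictures are saved under pics/ and viewed, and the job is handed in when it is done.

```bash
mkdir -p pics
python3 - <<'E'
from workcell import env
import cv2
s=env.read_state(); print(s)
for n in("scene","side","wrist"):
    f=env.grab_frame(n); cv2.imwrite(f"pics/a_{n}.png",f["image"]); print(n,{k:v for k,v in f.items() if k!="image"})
    for t in ("base","stele","tray","left_mouth","right_mouth"):
        try: print(t,[(r["score"],r["xyz"]) for r in env.search_frame(f,t)][:4])
        except Exception as e: print(t,e)
E
```

```text
{'clock': 0.0, 'joint_positions': array([ 8.77562761e+01,  2.20897979e+01,  3.78814733e-01, -2.89657297e-02,
       -6.84127187e+01, -1.48150392e+01]), 'qvel': array([ 0.00756406,  0.04747501, -0.01097345, -0.08021449,  0.16137228,
        0.0284978 ]), 'joint_torque': array([-2.72579600e-04, -3.90664709e+01,  1.87405640e+01,  4.21984300e+00,
        1.10258427e-02, -1.95635475e-04]), 'position': array([0.18316555, 0.59690921, 0.22146325]), 'tool_rot': array([-8.98735269e+01,  5.61479516e-03,  1.62930557e+02]), 'force': array([ 0.12225725, -0.3800386 , -0.73438254]), 'wrist_torque': array([-0.0347876 ,  0.01621785,  0.04956977]), 'opening': 1.006370446550724}
scene {'fx': 514.8011302543247, 'fy': 514.8011302543247, 'cx': 322.8518972012413, 'cy': 239.09957101701443, 'position': array([ 1.60125975, -0.29470489,  0.83146741]), 'orientation': array([5.54469277e+01, 2.20529707e-02, 7.32801241e+01]), 'shot': 1}
base [(0.8, [0.626, -0.0377, 0.0426]), (0.78, [0.3157, 0.3547, 0.0442])]
stele [(0.73, [0.5566, 0.3274, 0.0787])]
tray [(0.79, [0.4583, -0.3086, 0.0031]), (0.65, [0.6245, -0.0362, 0
[... 578 characters left out ...]
y [(0.75, [0.4625, -0.3034, 0.0067]), (0.51, [0.5338, 0.3203, 0.0749])]
left_mouth [(0.78, [0.597, -0.0658, 0.0528]), (0.73, [0.2991, 0.3385, 0.0474]), (0.38, [0.7395, 0.1086, 0.0606])]
right_mouth [(0.62, [0.5912, -0.0627, 0.0495]), (0.58, [0.2946, 0.338, 0.0473]), (0.18, [0.3861, -0.0135, 0.022])]
wrist {'fx': 393.72394270321837, 'fy': 393.72394270321837, 'cx': 321.9492719922236, 'cy': 234.55661433153114, 'position': array([0.25604964, 0.57505495, 0.38465039]), 'orientation': array([-1.6221996e+01,  4.7463211e-03, -1.0707994e+02]), 'shot': 3}
base [(0.93, [0.2754, 0.3973, 0.0588])]
stele []
tray []
left_mouth [(0.94, [0.2753, 0.3931, 0.0563])]
right_mouth [(0.75, [0.2759, 0.3974, 0.0579])]
```

View pics/a_scene.png

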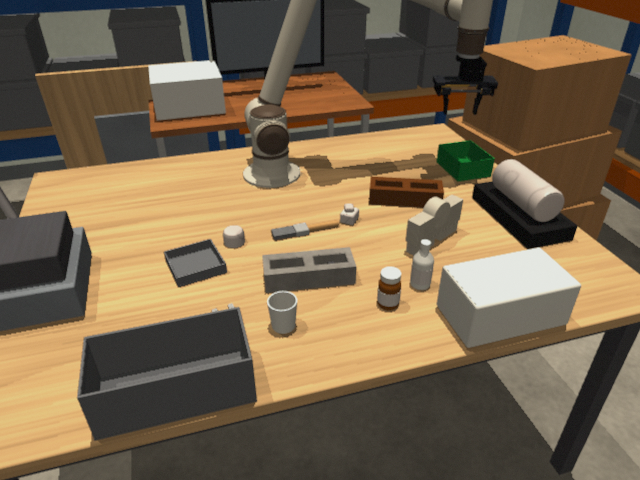

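View pics/a_side.png

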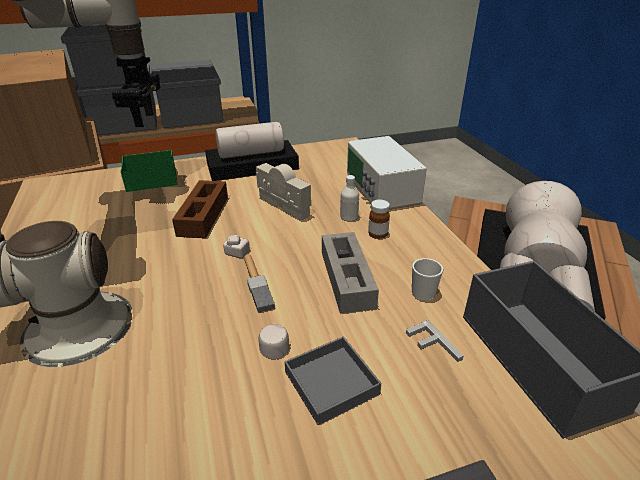

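View pics/a_wrist.png

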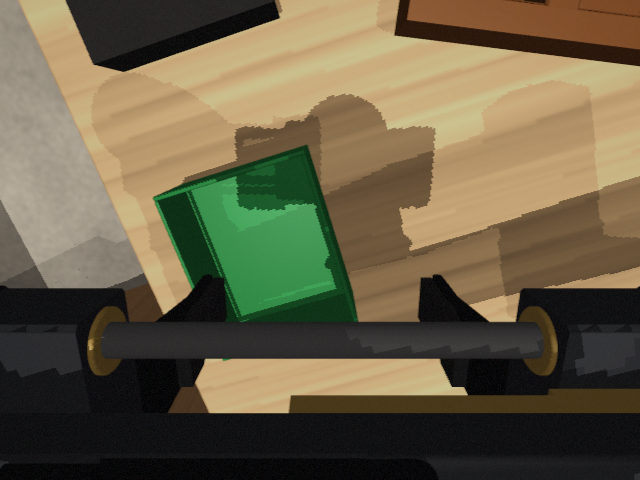

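```bash
cat > h.py <<'E'
from workcell import env
import cv2, numpy as np
from scipy.spatial.transform import Rotation as Ro
def proj(f,P):
    R=Ro.from_euler('xyz',f["orientation"],degrees=True).as_matrix()
    p=(np.atleast_2d(P)-f["position"])@R
    return np.c_[f["cx"]+f["fx"]*p[:,0]/-p[:,2], f["cy"]-f["fy"]*p[:,1]/-p[:,2]]
def ray(f,uv,z):
    R=Ro.from_euler('xyz',f["orientation"],degrees=True).as_matrix()
    d=R@np.array([(uv[0]-f["cx"])/f["fx"],-(uv[1]-f["cy"])/f["fy"],-1])
    return f["position"]+d*(z-f["position"][2])/d[2]
import pickle
def shot(n,name):
    f=env.grab_frame(n); cv2.imwrite(f"pics/{name}.png",f["image"]); pickle.dump(f,open(f"pics/{name}.pkl","wb")); return f
E
python3 - <<'E'
from h import *
env.goto([0.47,0.345,0.36],[-90,0,163])
f=shot("wrist","b_stele")
for t in("stele","stele_front"): print(t,[(r["score"],r["xyz"]) for r in env.search_frame(f,t)])
env.goto([0.53,-0.05,0.33],[-90,0,180])
f=shot("wrist","b_base"); 
for t in("base","left_mouth"): print(t,[(r["score"],r["xyz"]) for r in env.search_frame(f,t)])
s=env.read_state();print(s["clock"],s["joint_positions"],s["position"],s["force"])
E
```

```text
stele [(0.62, [0.5394, 0.3415, 0.1099])]
stele_front [(0.74, [0.5461, 0.3389, 0.1077])]
base [(0.79, [0.5998, -0.0253, 0.053])]
left_mouth [(0.74, [0.5963, -0.0275, 0.0549])]
4.1833 [ 1.21702079e+01  9.58059791e+00 -1.51255791e+00 -5.72603881e-03
 -7.89013502e+01  7.79115040e+01] [ 0.53023028 -0.04909194  0.32998704] [1.00659232 0.33509606 0.16453368]
```

View pics/b_stele.png

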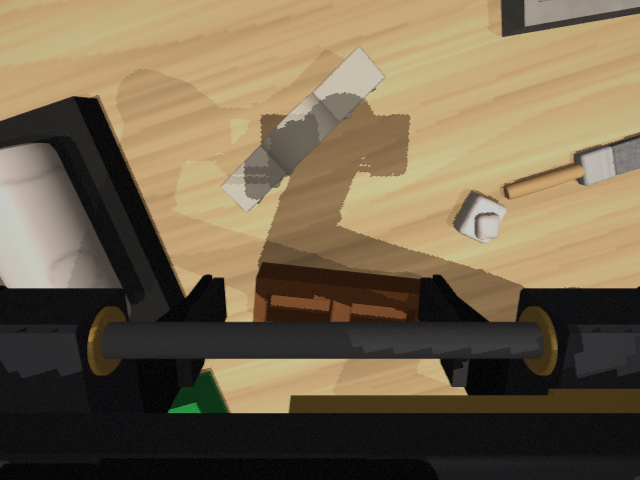

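View pics/b_base.png

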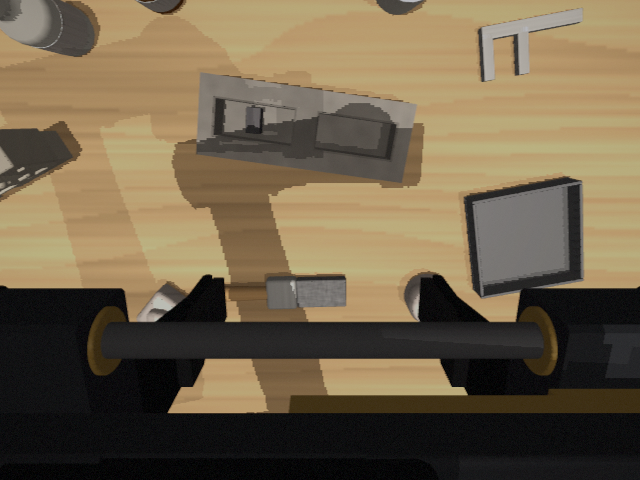

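Run:
```python
import cv2
a=cv2.imread("pics/b_base.png")[60:200,180:440]; cv2.imwrite("pics/z1.png",cv2.resize(a,None,fx=3,fy=3,interpolation=cv2.INTER_CUBIC))
a=cv2.imread("pics/b_stele.png")[30:230,200:410]; cv2.imwrite("pics/z2.png",cv2.resize(a,None,fx=3,fy=3,interpolation=cv2.INTER_CUBIC))
a=cv2.imread("pics/a_side.png")[150:230,240:330]; cv2.imwrite("pics/z3.png",cv2.resize(a,None,fx=6,fy=6,interpolation=cv2.INTER_CUBIC))
a=cv2.imread("pics/a_scene.png")[185:260,390:480]; cv2.imwrite("pics/z4.png",cv2.resize(a,None,fx=6,fy=6,interpolation=cv2.INTER_CUBIC))
```

```text
(no output)
```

View pics/z1.png

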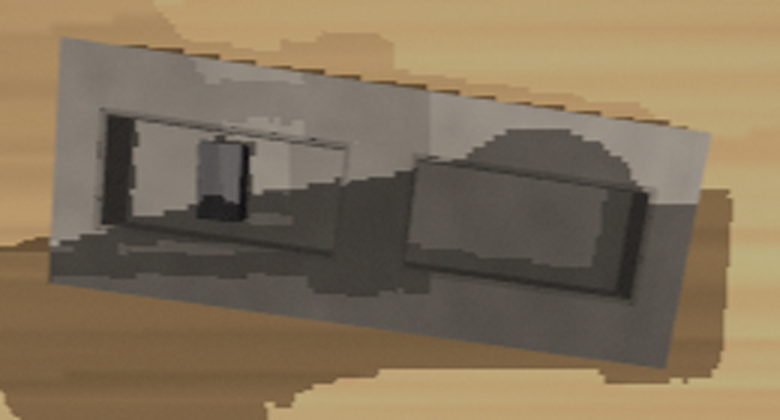

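View pics/z2.png

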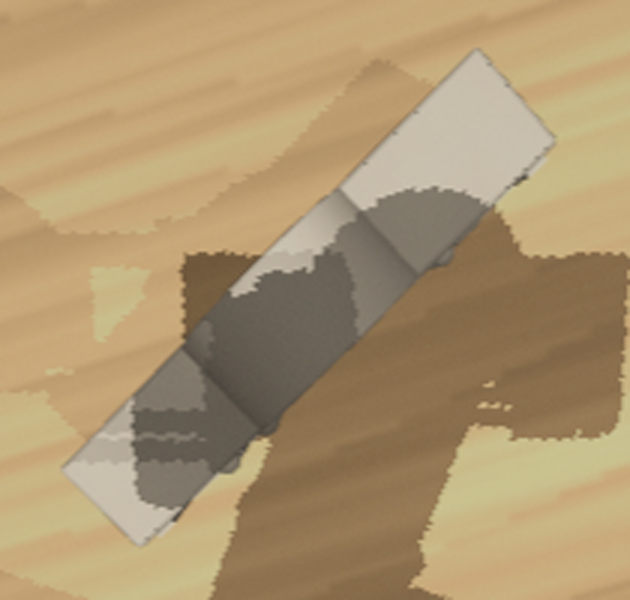

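View pics/z3.png

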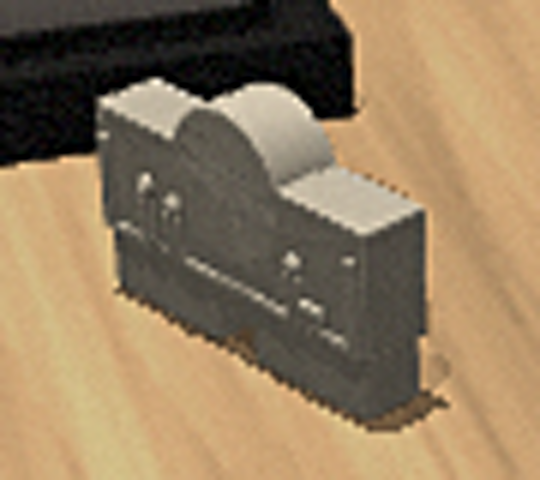

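View pics/z4.png

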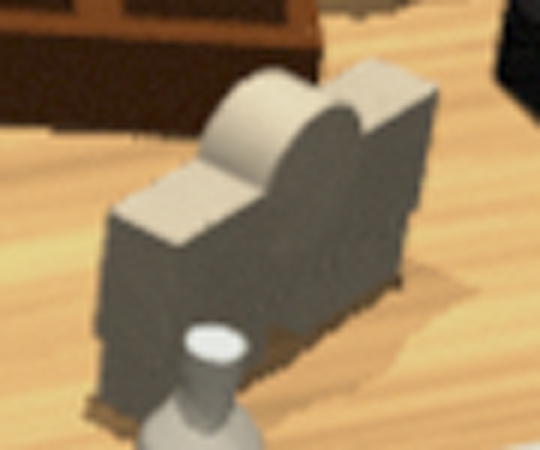

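```bash
cat > fit.py <<'E'
from h import *
from scipy.optimize import least_squares
def L(n): return pickle.load(open(f"pics/{n}.pkl","rb"))
def fit(f,M,uv,x0):
    M=np.array(M,float);uv=np.array(uv,float)
    def W(p): 
        c,s=np.cos(p[2]),np.sin(p[2]); return np.c_[p[0]+c*M[:,0]-s*M[:,1],p[1]+s*M[:,0]+c*M[:,1],M[:,2]]
    r=least_squares(lambda p:(proj(f,W(p))-uv).ravel(),x0)
    return r.x,r.fun.reshape(-1,2)
E
python3 - <<'E'
from fit import *
f=L("b_base")
z=lambda a,o:np.array(a)/3+o
uv=z([(62,38),(710,132),(667,367),(50,282),(103,110),(348,146),(333,253),(100,222),(417,156),(650,192),(632,298),(406,264)],(180,60))
M=[(42,114),(42,-114),(-42,-114),(-42,114)]+[(19,97),(19,13),(-19,13),(-19,97)]+[(19,-13),(19,-97),(-19,-97),(-19,-13)]
M=np.c_[np.array(M)/1e3,np.full(12,.056)]
x,r=fit(f,M,uv,[.6,-.05,0]);print("base",x,np.degrees(x[2]));print(r.round(1).tolist())
uv=z([(200,142),(245,142),(240,207),(197,207)],(180,60))
M=np.array([(14,8,38),(14,-8,38),(-14,-8,38),(-14,8,38)])/1e3
xp,r=fit(f,M,uv,[.6,0,0]);print("piece",xp,r.round(1).tolist())
c,s=np.cos(x[2]),np.sin(x[2]);d=xp[:2]-x[:2];print("piece in base",c*d[0]+s*d[1],-s*d[0]+c*d[1],xp[2]-x[2])
uv=[(465,195),(578,178),(583,283),(481,297)]
M=np.array([(65,65,30),(65,-65,30),(-65,-65,30),(-65,65,30)])/1e3
print("tray",fit(f,M,uv,[.45,-.3,0]))
f=L("b_stele")
uv=z([(478,49),(555,140),(142,546),(63,467),(338,188),(418,274),(183,347),(265,432)],(200,30))
M=np.array([(20,-100),(-20,-100),(-20,100),(20,100),(20,-38.2),(-20,-38.2),(20,38.2),(-20,38.2)])
M=np.c_[M,np.full(8,106)]/1e3
x,r=fit(f,M,uv,[.54,.33,0.9]);print("stele",x,np.degrees(x[2]),r.round(1).tolist())
E
```

```text
base [ 0.59720744 -0.03086732 -0.13668465] -7.831453759098076
[[-0.5, -1.2], [0.8, -0.6], [-0.3, -0.1], [-0.4, -0.3], [1.0, 0.6], [-1.0, 0.1], [-0.2, 0.9], [-0.2, 0.3], [0.4, 0.3], [0.8, -0.4], [0.2, 0.0], [-0.7, 0.6]]
piece [ 0.60817518  0.02668379 -0.08627451] [[0.0, -2.9], [-0.4, -1.6], [0.2, 3.0], [0.2, 1.7]]
piece in base 0.0030235664064804935 0.05850879837952839 0.050410146441134854
tray (array([ 0.46516125, -0.29993093,  0.19733489]), array([[ 3.35877027,  4.03094643],
       [ 1.34300837, -0.32143979],
       [-1.93351048, -4.31957556],
       [-3.11882062,  0.09420443]]))
stele [0.53536196 0.34878819 0.46559246] 26.676482849443158 [[0.1, -1.8], [1.7, 0.1], [-0.3, 1.6], [-1.5, 1.3], [0.6, -1.1], [1.3, 0.5], [-1.1, 0.2], [-1.0, 0.0]]
```

```bash
cat >> h.py <<'E'
B=np.array([0.5972,-0.0309]); BY=-7.83
def b2w(x,y,z):
    a=np.radians(BY); return np.array([B[0]+np.cos(a)*x-np.sin(a)*y,B[1]+np.sin(a)*x+np.cos(a)*y,z])
def w2b(p):
    a=np.radians(BY); d=np.array(p[:2])-B; return np.array([np.cos(a)*d[0]+np.sin(a)*d[1],-np.sin(a)*d[0]+np.cos(a)*d[1],p[2]])
def st(tag=""):
    s=env.read_state(); print(tag,"t%.2f"%s["clock"],"b",(w2b(s["position"])*1e3).round(1),"w",s["position"].round(4),"rot",s["tool_rot"].round(1),"F",s["force"].round(1),"op",round(s["opening"],3)); return s
E
python3 - <<'E'
from h import *
O=[-90,0,180+BY]
env.gripper_to(0.46)
env.goto(b2w(0,.057,.10),O); st("above")
print(env.move_straight(b2w(0,.057,.010),rate=.04,force_limit=5)); s=st("floor")
z=s["position"][2]
if z<0.03:
    env.move_straight(b2w(0,.057,.022),rate=.05); st()
    for d in (1,-1):
        print(env.move_straight(b2w(.016*d,.057,.022),rate=.02,force_limit=4)); st(f"x{d}")
        env.move_straight(b2w(0,.057,.022),rate=.08)
    st("mid")
E
```

```text
above t6.20 b [  1.   57.1 101.4] w [0.606  0.0255 0.1014] rot [-9.000e+01  1.000e-01  1.722e+02] F [ 0.4 -0.8  1. ] op 0.459
True
floor t8.06 b [ 0.  57.  16.5] w [0.605  0.0256 0.0165] rot [-90.   -0.  172.2] F [-0.7  1.   4.6] op 0.459
 t8.34 b [ 0.3 57.1 22.3] w [0.6052 0.0256 0.0223] rot [-9.000e+01 -1.000e-01  1.722e+02] F [ 0.3  0.1 -0.2] op 0.46
True
x1 t8.86 b [ 7.8 56.8 21.1] w [0.6127 0.0243 0.0211] rot [-89.9  -0.3 172.1] F [ 1.2 -0.5  0.6] op 0.463
True
x-1 t9.61 b [-7.4 57.1 21.9] w [0.5976 0.0267 0.0219] rot [-89.9  -0.2 172.2] F [0.3 0.  0.6] op 0.457
mid t9.86 b [-0.  56.9 21.7] w [0.6049 0.0255 0.0217] rot [-89.9  -0.4 172.1] F [ 0.7 -0.1 -0.1] op 0.461
```

Run:
```python
from h import *
O=[-90,0,180+BY]
env.move_straight(b2w(0,.057,.09),rate=.15)
env.gripper_to(0.0)
env.move_straight(b2w(0.003,-.055,.09),rate=.15)
env.move_straight(b2w(0.003,-.055,.045),rate=.15); st("in")
print(env.move_straight(b2w(0.003,-.055,.010),rate=.03,force_limit=5)); s=st("floor")
if s["position"][2]<0.03:
    c=(.003,-.055,.022)
    env.move_straight(b2w(*c),rate=.05)
    for d in ((.022,0),(-.022,0),(0,.042),(0,-.042)):
        print(env.move_straight(b2w(c[0]+d[0],c[1]+d[1],.022),rate=.025,force_limit=8)); st(str(d))
        env.move_straight(b2w(*c),rate=.08)
    st("mid")
```

```text
in t12.74 b [  3.2 -54.4  45. ] w [ 0.593  -0.0852  0.045 ] rot [-89.8  -0.3 172.2] F [-0.2  0.   0.3] op 0.011
True
floor t13.62 b [  2.8 -55.1  16.5] w [ 0.5924 -0.0859  0.0165] rot [-89.8  -0.4 172.2] F [-0.2  0.5  4.5] op 0.006
True
(0.022, 0) t14.36 b [  7.4 -55.3  20.9] w [ 0.597  -0.0867  0.0209] rot [-89.8  -0.9 172.1] F [0.5 0.3 0.4] op 0.006
True
(-0.022, 0) t15.19 b [ -7.6 -54.7  22.3] w [ 0.5822 -0.084   0.0223] rot [-89.9  -0.5 172.1] F [0.9 0.1 1. ] op 0.006
True
(0, 0.042) t16.64 b [  3.  -24.6  21.9] w [ 0.5968 -0.0557  0.0219] rot [-89.7  -0.7 172.2] F [ 1.4 -3.1  1.2] op 0.003
True
(0, -0.042) t18.32 b [  3.  -84.5  21.9] w [ 0.5887 -0.115   0.0219] rot [-89.9  -0.7 172.1] F [0.5 2.5 3. ] op 0.007
mid t18.84 b [  2.9 -54.4  21.8] w [ 0.5926 -0.0852  0.0218] rot [-89.8  -0.9 172.1] F [0.7 0.2 0.6] op 0.005
```

```bash
sed -i 's/^B=.*/B=np.array([0.5973,-0.0305]); BY=-7.95/' h.py
python3 - <<'E'
from h import *
O=[-90,0,180+BY]
env.move_straight(b2w(0.001,-.055,.09),rate=.15)
env.gripper_to(0.46)
env.goto(b2w(0.001,.058,.09),O)
env.move_straight(b2w(.001,.058,.045),O,rate=.1); st("in")
print(env.move_straight(b2w(.001,.058,.019),O,rate=.04,force_limit=6)); st("down")
env.gripper_to(0.0,20); st("grip")
env.move_straight(b2w(.001,.058,.15),O,rate=.12); st("up")
shot("wrist","c_w"); shot("scene","c_s"); shot("side","c_d")
E
```

```text
in t21.50 b [ 1.4 57.5 45.2] w [0.6066 0.0263 0.0452] rot [-90.   0. 172.] F [-1.  -0.3  0. ] op 0.462
False
down t22.30 b [ 1.2 58.1 19. ] w [0.6065 0.0268 0.019 ] rot [-90.    0.  172.1] F [-0.2  0.3 -0.5] op 0.46
grip t22.85 b [ 1.1 58.1 19.2] w [0.6064 0.0268 0.0192] rot [-90.    0.  172.1] F [0.2 0.9 1.1] op 0.181
up t24.09 b [  0.4  57.8 149. ] w [0.6057 0.0267 0.149 ] rot [-9.00e+01 -1.00e-01  1.72e+02] F [-0.2 -0.2 -1. ] op 0.179
```

View pics/c_w.png

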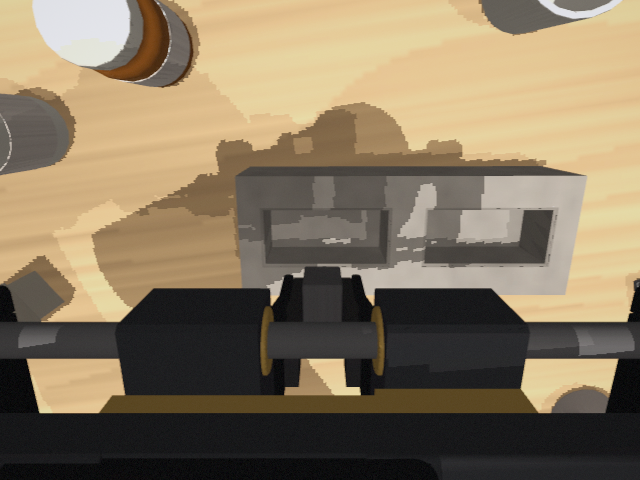

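View pics/c_d.png

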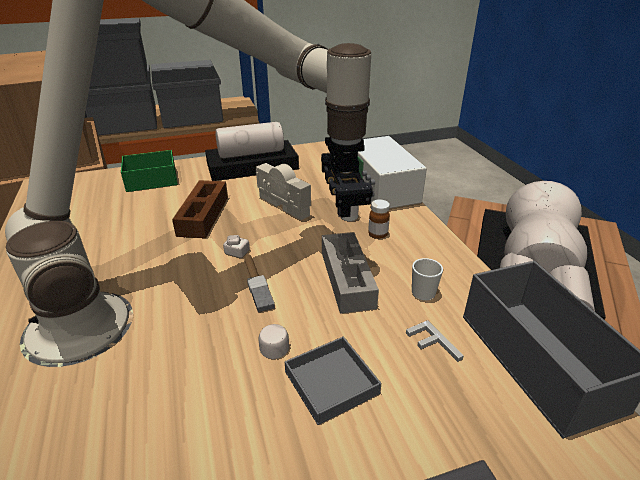

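Run:
```python
from h import *
O=[-90,0,172]
T=lambda z:np.array([.463,-.303,z])
env.goto(T(.13),O); st("over")
env.move_straight(T(.035),O,rate=.2); st()
print(env.move_straight(T(.004),O,rate=.025,force_limit=3)); st("down")
env.gripper_to(0.4); st("open")
env.move_straight(T(.16),O,rate=.2)
env.gripper_to(0.9)
shot("side","d_d")
# view stele
env.goto([0.48-.0,0.30,0.33],[-90,0,116.7]); st("view")
f=shot("wrist","d_w")
```

```text
over t25.59 b [ -94.6 -287.8  130.1] w [ 0.4638 -0.3025  0.1301] rot [-90.    0.  172.1] F [ 0.4 -0.2 -1.6] op 0.186
 t26.22 b [ -94.1 -288.1   35.6] w [ 0.4642 -0.3029  0.0356] rot [-9.000e+01  1.000e-01  1.721e+02] F [-0.3  0.4  1.1] op 0.182
True
down t27.23 b [ -95.5 -288.4    7.1] w [ 0.4628 -0.303   0.0071] rot [-9.00e+01 -1.00e-01  1.72e+02] F [-0.2  0.6  4.7] op 0.181
open t27.90 b [ -96.4 -288.2    6.3] w [ 0.4619 -0.3026  0.0063] rot [-90.   -0.2 172. ] F [-0.   0.5 -1.1] op 0.401
view t32.09 b [-161.6  310.6  329.8] w [0.4802 0.2994 0.3298] rot [-90.    0.  116.7] F [-0.1 -0.4  0.1] op 0.893
```

View pics/d_w.png

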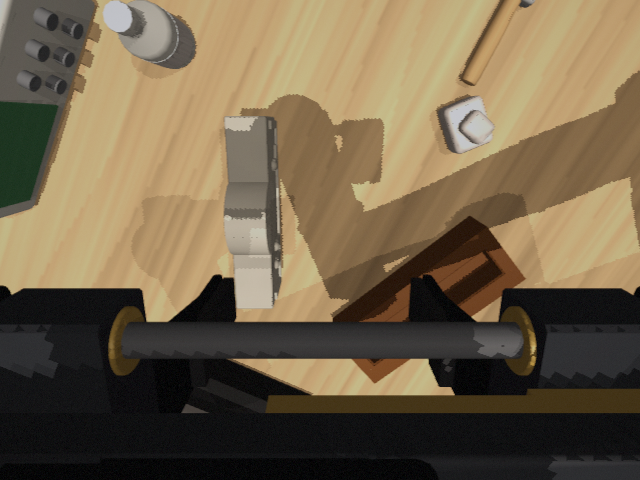

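View pics/d_d.png

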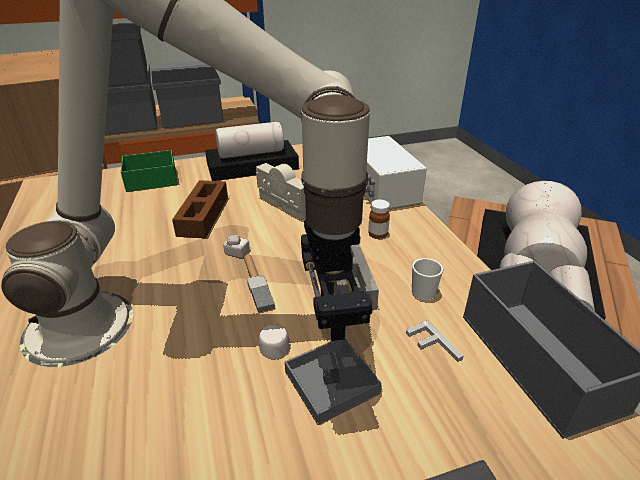

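Run:
```python
import cv2
a=cv2.imread("pics/d_w.png")[100:320,200:310]; cv2.imwrite("pics/z5.png",cv2.resize(a,None,fx=2.7,fy=2.7,interpolation=cv2.INTER_CUBIC))
```

```text
(no output)
```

View pics/z5.png

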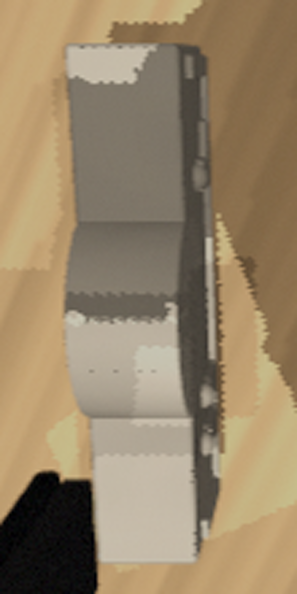

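Run:
```python
from fit import *
from scipy.optimize import least_squares
f=L("d_w")
uv=np.array([(67,43),(180,43),(198,562),(99,561),(78,222),(184,222),(92,416),(191,417)])/2.7+(200,100)
M=np.array([(20,-100),(-20,-100),(-20,100),(20,100),(20,-38.2),(-20,-38.2),(20,38.2),(-20,38.2)])
M=np.c_[M,np.full(8,106)]/1e3
x,r=fit(f,M,uv,[.54,.33,0.46]);print("stele",x,np.degrees(x[2]),r.round(1).tolist())
f2=L("b_stele")
uv2=np.array([(478,49),(555,140),(142,546),(63,467),(338,188),(418,274),(183,347),(265,432)])/3+(200,30)
def res(p):
    c,s=np.cos(p[2]),np.sin(p[2]); W=np.c_[p[0]+c*M[:,0]-s*M[:,1],p[1]+s*M[:,0]+c*M[:,1],M[:,2]+p[3]]
    return np.r_[(proj(f,W)-uv).ravel(),(proj(f2,W)-uv2).ravel()]
q=least_squares(res,[.54,.34,.46,0]);print(q.x,np.degrees(q.x[2]),np.abs(q.fun).max())
q=least_squares(lambda p:res(np.r_[p,0]),[.54,.34,.46]);print(q.x,np.degrees(q.x[2]),np.abs(q.fun).max())
```

```text
stele [0.53516892 0.34891825 0.46150948] 26.442545571810854 [[-0.6, -0.5], [0.3, -0.3], [0.2, 0.9], [-0.2, 1.2], [-0.5, -1.0], [1.0, -0.9], [-1.1, 0.8], [0.9, 0.5]]
[ 0.53541023  0.34945381  0.46404501 -0.00399506] 26.58782048964907 1.3080025481862663
[0.53526451 0.34884903 0.46357229] 26.560735609371264 1.7497473282006695
```

Run:
```python
from h import *
S=np.array([.5353,.3491]); O=[-90,0,116.55]
P=lambda z:np.r_[S,z]
env.goto(P(.2),O); st("above")
print(env.move_straight(P(.0812),O,rate=.08,force_limit=8)); st("down")
env.gripper_to(0.0,45); st("grip")
print(env.move_straight(P(.10),O,rate=.04)); st("lift")
env.move_straight(P(.235),O,rate=.12); st("up")
env.move_straight(b2w(0,0,.235),[-90,0,90+BY],rate=.16); st("over")
shot("side","e_d"); shot("wrist","e_w");shot("scene","e_s")
```

```text
above t32.79 b [-113.2  367.4  201.1] w [0.536  0.349  0.2011] rot [-90.1   0.  116.6] F [0.7 0.1 0.9] op 0.9
False
down t34.42 b [-113.7  367.7   81.8] w [0.5356 0.3494 0.0818] rot [-90.1  -0.  116.6] F [-0.   0.6 -0.3] op 0.901
grip t35.16 b [-113.5  367.7   81.4] w [0.5357 0.3494 0.0814] rot [-90.1  -0.  116.6] F [1.7 0.3 0. ] op 0.454
False
lift t35.77 b [-114.2  367.2   99.8] w [0.535  0.349  0.0998] rot [-90.   -0.  116.5] F [-0.   0.  -7.8] op 0.456
up t37.05 b [-114.4  367.   233.7] w [0.5348 0.3487 0.2337] rot [-89.9   0.  116.5] F [-0.2  0.6 -7.9] op 0.456
over t39.60 b [-1.00e-01  5.00e-01  2.35e+02] w [ 0.5973 -0.03    0.235 ] rot [-90.   -0.   82.1] F [ 0.6  0.9 -7.7] op 0.457
```

View pics/e_d.png

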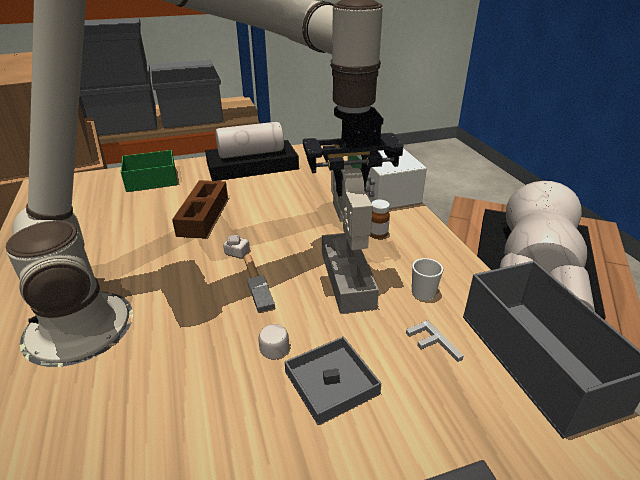

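View pics/e_w.png

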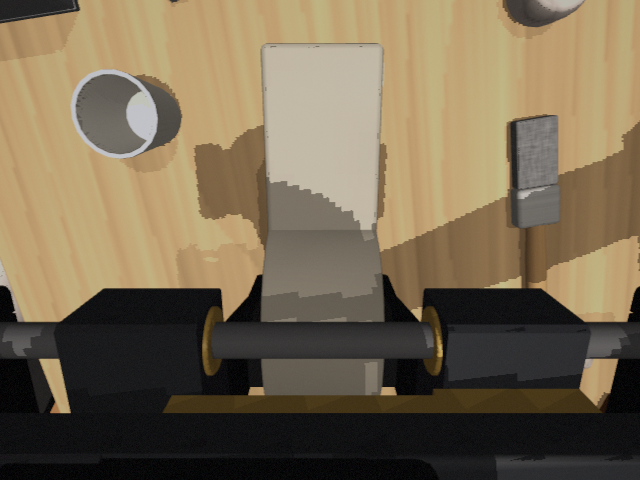

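View pics/e_s.png

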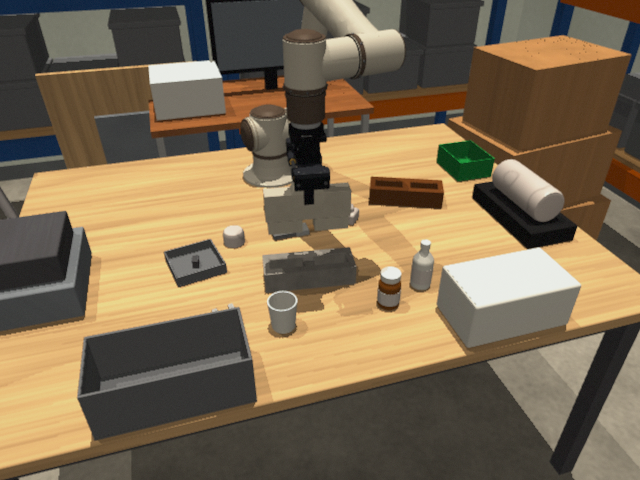

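Run:
```python
from fit import *
f=L("e_w")
z=.235-.0814+.106
M=np.array([(20,-100),(-20,-100),(20,-38.2),(-20,-38.2)])/1e3
M=np.c_[M,np.full(4,z)]
x,r=fit(f,M,[(262,44.5),(383,44.5),(268,230.5),(379,230.5)],[.6,-.03,-.14]);print(x,np.degrees(x[2]),r.round(1).tolist(),w2b([x[0],x[1],0])*1e3)
```

```text
[ 0.59628901 -0.0295236  -0.1339188 ] -7.672981811541307 [[-2.1, 0.1], [2.4, -0.5], [0.2, 0.6], [-0.5, 0.2]] [-1.13631592  0.82718728  0.        ]
```

Run:
```python
from h import *
O=[-90,0,90+BY]
env.move_straight(b2w(0,0,.145),O,rate=.1); st("pre")
print(env.move_straight(b2w(0,0,.0995),O,rate=.025,force_limit=8)); st("ins")
shot("side","f_d")
```

```text
pre t40.80 b [  0.8   0.2 145.9] w [ 0.5981 -0.0304  0.1459] rot [-90.1  -0.   82.1] F [-0.   0.2 -7.3] op 0.461
True
ins t42.46 b [  0.   -0.  101.3] w [ 0.5973 -0.0305  0.1013] rot [-90.    0.   82.1] F [-0.5  0.5  6.5] op 0.457
```

Run:
```python
from h import *
O=[-90,0,90+BY]
env.gripper_to(0.75); s=st("open")
p=s["position"]
env.move_straight([p[0],p[1],.26],O,rate=.12); st("up")
env.move_straight([.47,-.03,.33],O,rate=.2)
shot("side","g_d"); shot("scene","g_s"); f=shot("wrist","g_w"); st()
```

```text
open t43.26 b [-3.  -0.5 97.6] w [ 0.5942 -0.0306  0.0976] rot [-89.5   0.1  82. ] F [-0.   0.3  1.2] op 0.749
up t44.76 b [ -3.4  -0.6 259. ] w [ 0.5938 -0.0306  0.259 ] rot [-89.9   0.   82. ] F [ 0.7 -0.9 -0. ] op 0.75
 t45.77 b [-125.7  -17.   328.8] w [ 0.4705 -0.03    0.3288] rot [-89.9   0.   82. ] F [0.7 0.2 0.3] op 0.752
```

View pics/g_d.png

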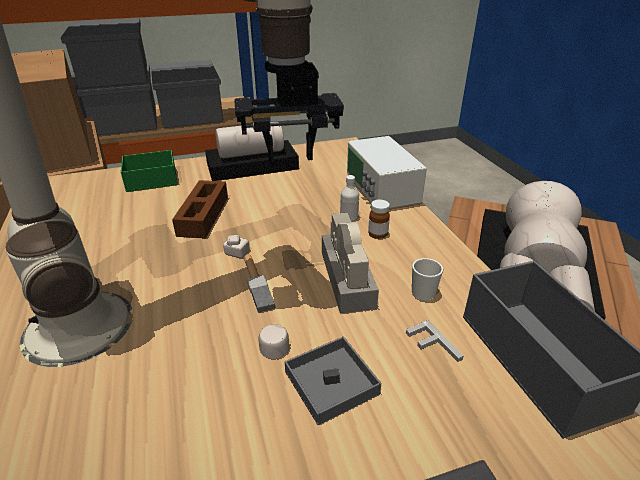

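View pics/g_s.png

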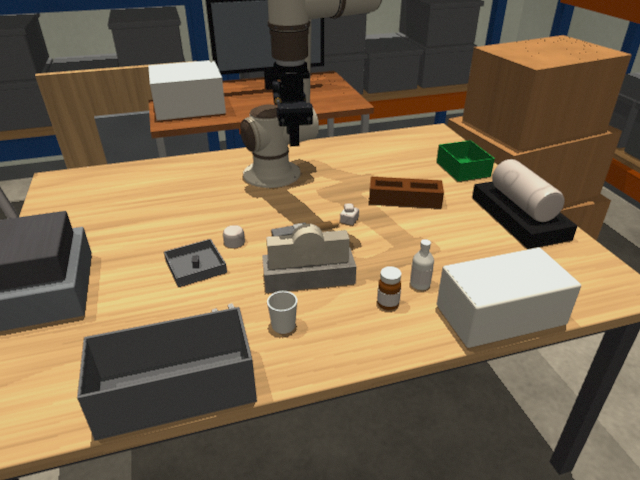

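Run:
```python
from fit import *
o=[]
for n in("g_d","g_s"):
    f=L(n); im=f["image"].copy()
    pts=[b2w(sx*.02,sy*.1,.126) for sx,sy in((1,1),(1,-1),(-1,-1),(-1,1))]+[b2w(-.02,0,.154)]
    uv=proj(f,np.array(pts))
    u,v=uv.mean(0).astype(int); c=im[v-45:v+55,u-65:u+65]; c=cv2.resize(c,None,fx=5,fy=5,interpolation=cv2.INTER_CUBIC)
    for p in uv: cv2.circle(c,tuple(((p-(u-65,v-45))*5+2).astype(int)),4,(0,0,255),1)
    cv2.imwrite(f"pics/z_{n}.png",c)
```

```text
(no output)
```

View pics/z_g_d.png

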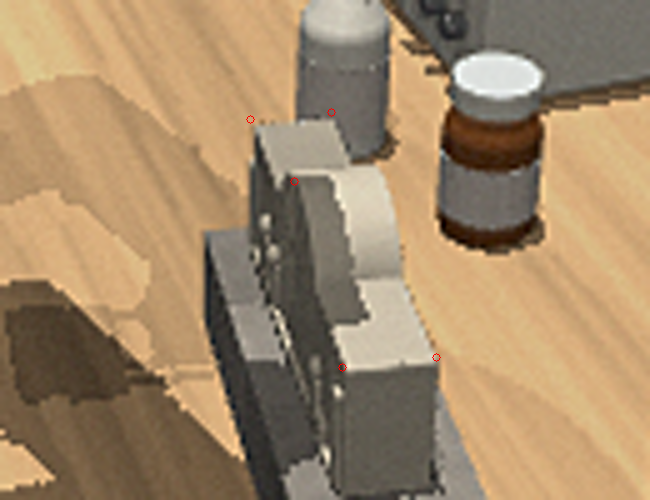

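View pics/z_g_s.png

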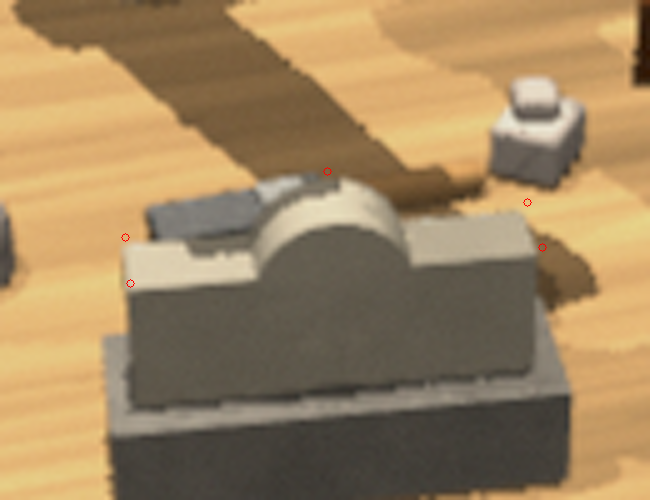

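Both views show the cast flush on the base, within about 2 px of the model. Its carved face is on the robot's side, and the iron piece is in the tray. Nothing is in contact with the robot, so I'm handing in.

```bash
python3 -c "
from h import *
env.dwell(0.3); env.close_job(); st()"
```

```text
the job is handed in; nothing more can be done
the job is handed in; nothing more can be done
```

The cast is seated in the concrete base with its carved face to the robot's side, and the iron packing piece is in the grey tray. I handed the job in just after 46 s on the robot's clock, of the 66 s allowed; no verdict was reported.

- **Pockets:** I touched bottom in the left pocket and then the right, both at 16.5 mm against the 16 mm given, with about 4.5 N of contact. I also touched the pocket walls, which moved the camera estimate of the base by about 0.5 mm.
- **Packing piece:** It was in the left pocket. I took it out, lowered it onto the tray floor and released it. The side camera shows it lying in the tray.
- **Cast:** It was gripped at 45 N and turned about 34°. It went into the pockets with no contact on the way and stopped only when it bottomed, with the tool at 101.3 mm against about 101.4 mm expected.
- **Last checks:** After release, both fixed cameras show the cast upright and flush on the base. Its corners lie within about 2 px of where the model puts them. The bystanders look unmoved by eye, though I did not measure them. The gripper was clear of everything.
- **Disagreements:** A wrist picture of the cast in the hand put it about 1.1 mm off in x. The jaws centre it in that direction and it went in freely, so I did not correct for it. As the fingers opened after seating, the tool moved about 3 mm in x and 4 mm down. The later pictures show no sign that the cast moved with it.

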